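# Free and open the combination lock, and present it

## Task

The lock-off padlock in its bench cradle is stiff. First press the nozzle cap of the solvent bottle beside it right down and let it come up again; then turn the lock's dial, notch by notch, until its pointer clicks in at the raised index rib. Then pull the shackle fully open and lift the lock by the shackle's cross-bar out of the cradle, and finish while still holding it by that bar, level and steady, its underside at least 10 cm above the bench, with the shackle open and the dial still at its index. Leave the small parts and tools round about where they are.

Things in the scene. Friction and masses are not known exactly. Their poses are not given: they have to be found in the camera images.
- lock: Steel combination padlock, block 62 (x) x 150 (y) x 40 (z) mm, 0.4 to 0.5 kg, loose in the cradle. Origin: centre of its underside; z up. On its top are the black dial, 45 mm toward its -y end, and the U-shaped shackle, 45 mm toward its +y end. The index rib (7 x 4 mm, 6 mm high) is on the top face, 27 mm to the -x side of the dial's axis. The lock has 2 mm play in the cradle.
- cradle: Fixed aluminium dock, base 100 x 196 x 6 mm, origin at the centre of its underside on the bench, same axes as the lock. The lock rests on its base (6 mm up) between walls 16 mm high above the base, with 2 mm play all round; it lifts straight out. To its right a fixed gauge stand blocks low swings of the arm: post 0.50 m high near x 0.33, y -0.09, boom 0.42 m up to about x 0.14, y -0.24.
- dial_grip (a point): Centre of the dial's grip bar, on the dial's vertical axis, 22 mm above the lock's top face. The bar is 12 mm thick, 40 mm long and 24 mm high (from 10 to 34 mm above the lock's top), stands on a round skirt of 47 mm diameter, and runs along this point's x axis; the pointer (white line and nose) is its -x end.
- dial (a joint): Dial angle (rad), positive counter-clockwise from above. 0: pointer at the index rib. Click notches every 0.524; a peak between them takes about 0.05 N m. Starts at the first, second or third notch short of the index (-0.52, -1.05 or -1.57), so turn it counter-clockwise; stop at +0.5. Off the index the shackle is barred after 2 mm; with the shackle open the dial is barred.
- shackle_grip (a point): Centre of the shackle's straight horizontal cross-bar: round steel, 9 mm thick, 26 mm straight along this point's y, 43.5 mm above the lock's top face when shut; its legs are 42 mm apart. The lock's balance point lies roughly 25 mm from here toward the dial.
- shackle (a joint): How far the shackle is drawn out (m): 0 shut, 0.020 fully open at its stop. It slides straight up with about 1 N friction and then carries the lock.
- cap_top (a point): Centre of the top of the white nozzle cap (32 mm across) on the blue solvent bottle; the top stands 155 mm above the bench. The bottle (67 mm across) is fixed in a foot ring beside the lock's +y end, its nozzle toward the lock.
- nozzle_cap (a joint): How far the cap is pressed down (m): 0 up, 0.008 fully down at its stop. A spring returns it: 3 N to start, 8 N fully down.
- coupling_nut: Loose long nut, 13 x 26 x 12 mm, lying between cradle and bottle. Leave it.
- standoff_2: Loose white hexagon stand-off, 34 mm high, upright in front of the cradle. Leave it.
- screwdriver_a: Loose brown screwdriver, 152 mm long, lying to the right of the cradle. Leave it.

How it is judged:
On the way, in this order (a step that is already met when the one before it is completed fails the run):
1. the nozzle cap is pressed right down (value of joint nozzle_cap above 0.006 m), for 0.1 s.
2. the nozzle cap is up again (value of joint nozzle_cap below 0.001 m), for 0.1 s.
3. the dial stands in the index notch (value of joint dial between -0.12 and 0.12 rad), for 0.3 s.
4. the shackle is pulled open (value of joint shackle above 0.017 m), for 0.2 s.
At the end, for the whole second after the job is handed in: Held still by the shackle cross-bar (grasp within 30 mm of its centre), underside over 90 mm above the bench, tilt under 0.35 rad, off the cradle, shackle open over 17 mm, dial within 0.15 rad of the index, nozzle cap up (value of joint shackle above 0.017 m and value of joint dial between -0.15 and 0.15 rad and value of joint nozzle_cap below 0.001 m and height (world z) of lock above 0.09 m and angle between lock's own z axis and vertical below 0.35 rad and linear speed of lock below 0.03 m/s and distance between the grasp point and shackle_grip below 0.03 m and contact force between the fingers and lock above 2 N and contact force between lock and cradle below 0.1 N); the arm keeps its last pose, push and grip.
It fails at once if a small part or tool round about is disturbed (moved by more than 30 mm) (distance of any of coupling_nut, standoff_2, screwdriver_a from where it was at the start of the episode above 0.03 m).
It also fails if it takes over 67 s, if anything falls off the work surface, if the arm or the gripper's body presses on something with over 40 N, if the wrist force passes 120 N, or if a joint passes its speed limit or range.

## Robot

A 6-joint arm with a two-finger parallel gripper is mounted at the origin on the work surface; the furniture and walls round the work are solid. World frame = base frame: x ahead of the robot, y to its left, z up, the work surface at z = 0. Lengths are in m, angles in rad, forces in N, time in s.
With the tool pointing down it reaches from about 0.35 to 0.975 m from the base axis. Payload 4.9 kg.
Tool frame: the origin (TCP) lies midway between the tips of the shut fingers; the grasp point (between the pads) lies 19 mm behind it; z points along the fingers, y is the line along which they close (so a half turn about z gives the same grasp; the last joint's range is limited). The gripper opens to 85 mm and grips with 20 to 120 N. Pads are 22 mm wide; open, the fingers measure 114 mm over their backs; the gripper's body (76 mm by 85 mm) begins 54 mm behind the grasp point. The pads swing forward as they close: fully open they stand 13 mm farther back than shut.
Start: joints at [-0.119, 0.053, 1.613, -0, 1.476, -0.119], TCP at [0.625, 0, 0.231] pointing down, gripper open.
Joint ranges: [-3.01, 3.01], [-1.01, 2.22], [0.06, 2.58], [-1.02, 4.17], [0.09, 2.62], [-3.14, 3.14]. Speed limits (rad/s): [2.57, 2.57, 3.14, 3.14, 3.14, 3.14].

## Interface

Orientations are given as a unit quaternion [w, x, y, z].
In Python, from plant import state, grab_frame, job_done, cut_out, place_of gives the robot as it stands.
- The arm moves only by the tool jog_arm, never from a script. Its argument "motion" is text: rows parted by semicolons, each of 7 numbers parted by spaces: the opening in per cent of the stroke, from 0 (shut) to 100 (fully open), then the shift along the tool's x, y, z as a fraction of full scale, then the turn, a rotation vector about the tool's x, y, z as a fraction of full scale. A call has exactly 5 rows; each row is the pose to reach, as a shift and turn from the pose commanded when the call began, along the tool's axes at that moment; what a row does not reach only later rows make up. Full scale, the value 1, is 50 cm for a shift and 1.5 rad for a turn. A row lasts 1/8 s, in which the tool goes at most 62.5 mm and 10.7 degrees, less where a joint would pass 70% of its speed; a pose out of reach is approached as far as the arm can. A call with a number of a shift or a turn outside -1 to 1 is refused whole. A call with a gripper value outside its range is refused whole. The fingers move at their own pace and stop on an object; the grip force is fixed at half the most. Time passes only in rows, so rows that repeat a pose let the fingers close, or fill a call up. It gives the time, the measured TCP pose, the force, the opening and the grip force at its end, in the units of the state.
- state(): the state, without advancing time (a new reading comes with each control period).
- grab_frame(name): name is "scene" or "side" or "wrist"; returns a dict with "color" (400x640x3 uint8, red, green, blue), "range_z" (400x640 float32, m along the optical axis (not along the pixel's ray), 0 where there is no reading), "intrinsics" (3x3 intrinsics, pixels), "world_from_camera" (4x4, takes a point from camera to world coordinates). Camera axes: x right, y up, looking along -z (the intrinsics and any distortion apply to the point x, -y, -z); pixel columns grow to the right and rows downward; lengths in m; the calibration is good to about 2 mm. A picture is of the moment at which its call begins.
- job_done(): hands the job in; it is judged then, once.
Trained networks look in the newest picture that a camera, given by its name, has taken for a name from the list of things; names that differ only in an ending like _2 or _b are one class to them, and where a whole thing is asked for, a point or a joint stands for the part that bears it (a point fixed in the world has none). Each returns a list of dicts, best first, with "p" (0 to 1); they miss things now and then, are a little off and sometimes report something else, mostly with a low value. They report only what shows in the picture. A call takes as long as a camera call.
- cut_out(camera, thing): "pixels" (400x640 bool, what is visible of it).
- place_of(camera, thing): "at" ([x, y, z] in m, in world coordinates, good to about 4 mm: a listed point, or the origin of a listed thing).
The state is a dict: "time": time; "joint_pos": joint angles; "joint_vel": joint speeds; "joint_efforts": joint torques, N m; "tool_pos": TCP position; "tool_rot": TCP orientation; "contact_force": force on the tool from outside, world axes, zero at the start; "ft_torque": the same for the moment, N m; "gripper_width": opening from 0.0 (shut) to 1.0 (fully open); "grasp_force": force on a finger pad.
Only numpy, scipy, OpenCV 4.12 (cv2) and the standard library are available. Lean on these libraries where they do the work, as an engineer would, in place of code of your own. Each camera call takes 0.05 s, during which the arm holds its last target. There are 200 camera calls.

## Working session

There is one attempt and no reset: what is moved stays moved. The work goes in short steps, Python scripts to look and compute and a tool call to move; the robot and the scene stay as the last step left them, time stands still between calls to the robot, and variables do not carry over. Pictures are saved under pics/ and viewed, at most 10 in all, crops included, and the job is handed in when it is done.

Besides the shell and the picture viewer there is one more tool, called in YAML: its name, and indented under it one key for each argument. jog_arm: Moves the arm, as the interface text tells. Shift numbers are shares of 50 cm and turn numbers shares of 1.5 rad, none past 1 either way. Its arguments: {"type":"object","properties":{"motion":{"type":"string"}},"required":["motion"]}

```bash
mkdir -p pics; ls
cat > h.py <<'E'
import numpy as np, cv2
from plant import *
def save(f,name): cv2.imwrite('pics/'+name,cv2.cvtColor(f['color'],cv2.COLOR_RGB2BGR))
def cloud(f):
    K=f['intrinsics'];z=f['range_z'];v,u=np.mgrid[:400,:640]
    p=np.stack([(u-K[0,2])/K[0,0]*z,-(v-K[1,2])/K[1,1]*z,-z],-1)
    T=f['world_from_camera'];w=p@T[:3,:3].T+T[:3,3];w[z==0]=np.nan;return w
def st():
    s=state();print(s['time'],np.round(s['tool_pos'],4),np.round(s['tool_rot'],4),np.round(s['contact_force'],2),round(s['gripper_width'],3),s['grasp_force'],np.round(s['joint_pos'],3))
E
python3 - <<'E'
from h import *
st()
for c in ['scene','side','wrist']:
    f=grab_frame(c);save(f,c+'0.png')
    for t in ['lock','cradle','dial_grip','shackle_grip','cap_top','coupling_nut','standoff_2','screwdriver_a']:
        print(c,t,[(round(d['p'],2),np.round(d['at'],3)) for d in place_of(c,t)[:2]])
a=[cv2.imread(f'pics/{c}0.png') for c in ['scene','wrist']]
cv2.imwrite('pics/two.png',cv2.resize(np.vstack(a),(480,600)))
E
```

```text
pics
0.0 [6.244e-01 1.000e-04 2.301e-01] [-8.000e-04  7.071e-01  7.071e-01 -6.000e-04] [-0.15 -0.18 -0.33] 0.996 0.0 [-0.119  0.053  1.614  0.     1.476 -0.119]
scene lock [(0.74, array([0.482, 0.194, 0.004]))]
scene cradle [(0.56, array([ 0.476,  0.194, -0.002]))]
scene dial_grip [(0.65, array([0.47 , 0.148, 0.067]))]
scene shackle_grip [(0.49, array([0.495, 0.237, 0.09 ]))]
scene cap_top [(0.76, array([0.502, 0.371, 0.151])), (0.58, array([0.471, 0.148, 0.068]))]
scene coupling_nut [(0.64, array([0.449, 0.306, 0.001]))]
scene standoff_2 [(0.4, array([0.412, 0.21 , 0.   ]))]
scene screwdriver_a [(0.43, array([ 0.531, -0.108, -0.002]))]
side lock [(0.81, array([0.479, 0.194, 0.005]))]
side cradle []
side dial_grip [(0.74, array([0.47 , 0.149, 0.067])), (0.16, array([0.477, 0.194, 0.004]))]
side shackle_grip [(0.43, array([0.489, 0.238, 0.089]))]
side cap_top []
side coupling_nut [(0.7, array([ 0.528, -0.111,  0.001])), (0.4, array([ 0.451,  0.308, -0.002]))]
side standoff_2 [(0.45, array([0.409, 0.209, 0.001]))]
side screwdriver_a [(0.51, array([ 0.53 , -0.11 , -0.002]))]
wrist lock [(0.67, array([0.477, 0.194, 0.002]))]
wrist cradle [(0.29, array([0.466, 0.146, 0.066]))]
wrist dial_grip [(0.91, array([0.468, 0.147, 0.069]))]
wrist shackle_grip []
wrist cap_top []
wrist coupling_nut []
wrist standoff_2 []
wrist screwdriver_a [(0.95, array([ 0.531, -0.111,  0.004]))]
```

View pics/scene0.png

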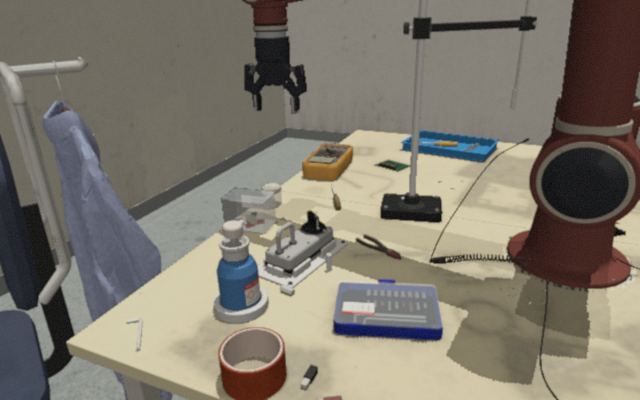

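View pics/wrist0.png

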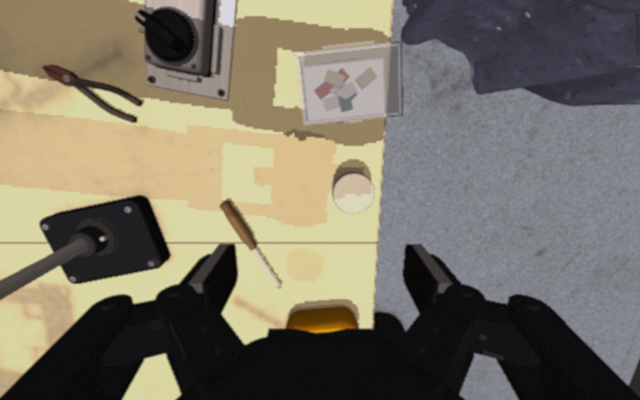

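View pics/side0.png

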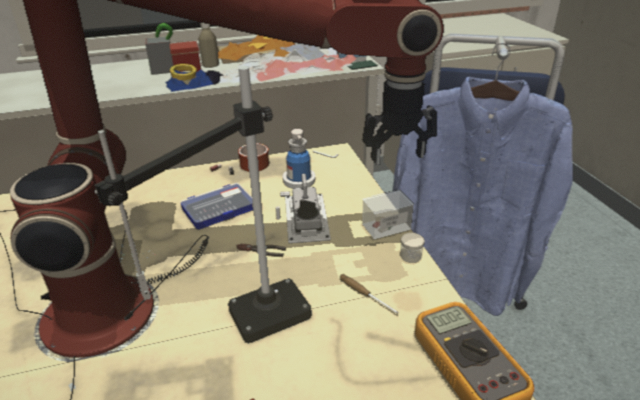

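The scene picture shows the bottle at (237,275), the shackle at (290,237) and the dial at (313,222). In the wrist view the dial is at (170,35) with the lock running up out of the frame. The detections agree with the given heights, and the lock's yaw is about -0.25. I'll move nearer with the fingers shut.

jog_arm:
  motion: "0 0.3 -0.25 -0.08 0 0 0;0 0.3 -0.25 -0.08 0 0 0;0 0.3 -0.25 -0.08 0 0 0;0 0.3 -0.25 -0.08 0 0 0;0 0.3 -0.25 -0.08 0 0 0"

```text
time: 1.98
tool_pos: [0.5, 0.1503, 0.2717]
tool_rot: [0.001, 0.707, 0.708, 0.0]
contact_force: [0.5, 0.2, 0.6]
gripper_width: -0.002
grasp_force: 0.0
```

```bash
cat > look.py <<'E'
from h import *
import sys
st()
f=grab_frame('wrist');save(f,sys.argv[1])
for t in sys.argv[2:]:
    print(t,[(round(d['p'],2),np.round(d['at'],3)) for d in place_of('wrist',t)[:2]])
np.save('cl.npy',cloud(f))
E
python3 look.py w1.png lock cradle dial_grip shackle_grip cap_top coupling_nut standoff_2
```

```text
1.975 [0.5    0.1503 0.2717] [5.000e-04 7.066e-01 7.076e-01 4.000e-04] [0.47 0.22 0.58] -0.002 0.0 [ 0.15  -0.218  1.801 -0.     1.557  0.148]
lock [(0.84, array([0.475, 0.191, 0.006]))]
cradle []
dial_grip [(0.62, array([0.466, 0.147, 0.068]))]
shackle_grip [(0.66, array([0.488, 0.24 , 0.093]))]
cap_top []
coupling_nut [(0.8, array([0.451, 0.307, 0.001]))]
standoff_2 [(0.56, array([ 0.408,  0.212, -0.001]))]
```

View pics/w1.png

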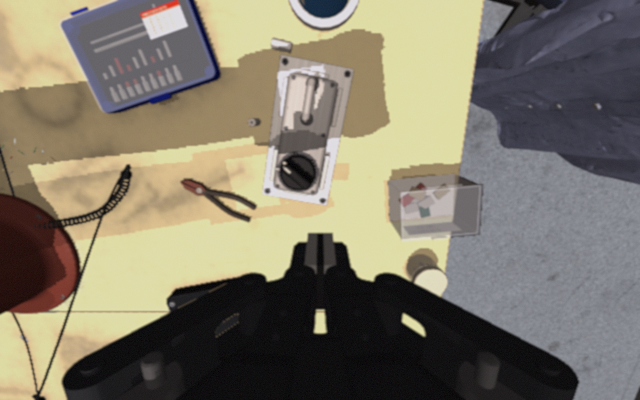

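The wrist picture shows the dial at (297,171) with its pointer toward the upper left, the shackle at (308,100) and the nut at (282,45). The bottle is at the top, around (322,5). I'll move toward the cap.

jog_arm:
  motion: "0 0.13 0 0.02 0 0 0;0 0.26 0 0.05 0 0 0;0 0.26 0 0.05 0 0 0;0 0.26 0 0.05 0 0 0;0 0.26 0 0.05 0 0 0"

```text
time: 3.0
tool_pos: [0.5005, 0.2789, 0.2468]
tool_rot: [0.0, 0.708, 0.707, 0.0]
contact_force: [0.1, 0.5, 0.5]
gripper_width: 0.001
grasp_force: 0.0
```

```bash
python3 look.py w2.png cap_top coupling_nut
python3 - <<'E'
from h import *
w=np.load('cl.npy')
m=(w[...,2]>.145)&(w[...,2]<.165)&(w[...,1]>.34)&(w[...,1]<.42)&(w[...,0]>.4)&(w[...,0]<.6)
p=w[m];print(len(p),np.median(p,0),p.min(0),p.max(0)) if len(p) else 0
print(place_of('scene','cap_top') if grab_frame('scene') else 0)
E
```

```text
3.0 [0.5005 0.2789 0.2468] [3.000e-04 7.077e-01 7.066e-01 2.000e-04] [0.13 0.45 0.55] 0.001 0.0 [ 0.379 -0.08   1.718 -0.     1.502  0.38 ]
cap_top []
coupling_nut [(0.77, array([0.454, 0.304, 0.001]))]
1524 [0.5046884  0.36925931 0.15543429] [0.48855825 0.34102437 0.14515355] [0.52007527 0.38615953 0.15793349]
[{'at': [0.5011, 0.3719, 0.1531], 'p': 0.82}]
```

View pics/w2.png

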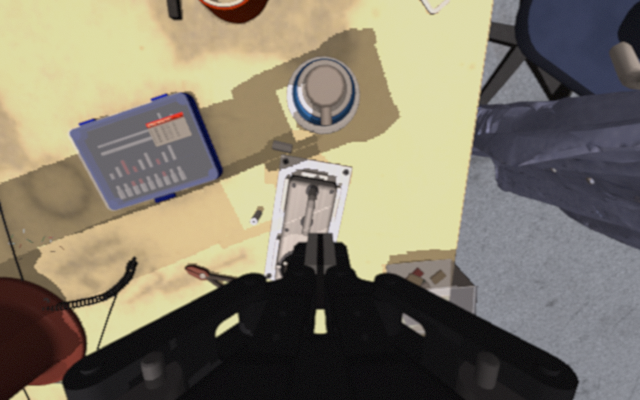

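The cap shows at (325,85). The cloud gives its top centre as (0.504, 0.370, 0.155), which matches the given height.

jog_arm:
  motion: "0 0.1 0.007 0.05 0 0 0;0 0.182 0.007 0.1 0 0 0;0 0.182 0.007 0.16 0 0 0;0 0.182 0.007 0.16 0 0 0;0 0.182 0.007 0.16 0 0 0"

```text
time: 3.88
tool_pos: [0.5042, 0.3708, 0.1677]
tool_rot: [0.0, 0.707, 0.707, 0.001]
contact_force: [0.4, 0.7, 0.6]
gripper_width: 0.0
grasp_force: 0.0
```

jog_arm:
  motion: "0 0 0 0.02 0 0 0;0 0 0 0.03 0 0 0;0 0 0 0.036 0 0 0;0 0 0 0.038 0 0 0;0 0 0 0.038 0 0 0"

```text
time: 4.5
tool_pos: [0.5043, 0.371, 0.1491]
tool_rot: [0.001, 0.707, 0.707, 0.001]
contact_force: [-1.4, -2.0, 6.0]
gripper_width: -0.003
grasp_force: 3.2
```

jog_arm:
  motion: "0 0 0 0.004 0 0 0;0 0 0 0.007 0 0 0;0 0 0 0.009 0 0 0;0 0 0 0.009 0 0 0;0 0 0 0.009 0 0 0"

```text
time: 5.12
tool_pos: [0.5045, 0.371, 0.147]
tool_rot: [0.001, 0.707, 0.707, 0.001]
contact_force: [-4.9, -4.5, 14.4]
gripper_width: -0.001
grasp_force: 7.4
```

14 N is past the spring's full-down force, so the cap is at its stop. I'll let it up and go over the dial.

jog_arm:
  motion: "0 0 0 -0.1 0 0 0;0 -0.1 0 -0.14 0 0 0;0 -0.22 -0.03 -0.14 0 0 0;0 -0.34 -0.06 -0.14 0 0 0;0 -0.46 -0.07 -0.14 0 0 0"

```text
time: 5.75
tool_pos: [0.4674, 0.1395, 0.2126]
tool_rot: [0.0, 0.707, 0.707, 0.0]
contact_force: [1.3, 0.1, 0.9]
gripper_width: 0.002
grasp_force: 0.0
```

jog_arm:
  motion: "100 -0.06 0 0.04 0 0 0;100 -0.06 0 0.04 0 0 0;100 -0.06 0 0.04 0 0 0;100 -0.06 0 0.04 0 0 0;100 -0.06 0 0.04 0 0 0"

```text
time: 6.38
tool_pos: [0.4688, 0.1119, 0.1933]
tool_rot: [0.0, 0.707, 0.708, 0.0]
contact_force: [-0.6, -0.6, 0.3]
gripper_width: 1.002
grasp_force: 0.0
```

```bash
python3 look.py w3.png lock dial_grip shackle_grip
python3 - <<'E'
from h import *
i=cv2.imread('pics/w3.png')
w=np.load('cl.npy')
# lock top face and dial bar top
box=(w[...,0]>.40)&(w[...,0]<.56)&(w[...,1]>.08)&(w[...,1]<.30)
for n,a,b in [('top',.041,.051),('bar',.074,.085),('xbar',.084,.098)]:
    m=box&(w[...,2]>a)&(w[...,2]<b);p=w[m][:,:2].astype(np.float32)
    if len(p)>20:
        v,u=np.nonzero(m);print(n,len(p),np.median(w[m],0),cv2.minAreaRect(p),u.min(),u.max(),v.min(),v.max())
v,u=np.unravel_index(np.nanargmin(np.linalg.norm(w-np.array([.467,.147,.08]),axis=-1)),(400,640));print(u,v)
c=i[max(v-70,0):v+70,max(u-90,0):u+90];cv2.imwrite('pics/w3c.png',cv2.resize(c,None,fx=4,fy=4,interpolation=2))
E
```

```text
6.375 [0.4688 0.1119 0.1933] [2.000e-04 7.066e-01 7.076e-01 3.000e-04] [-0.64 -0.62  0.25] 1.002 0.0 [ 0.08  -0.275  1.979  0.     1.437  0.078]
lock [(0.7, array([0.478, 0.193, 0.006]))]
dial_grip [(0.62, array([0.469, 0.146, 0.067]))]
shackle_grip [(0.61, array([0.486, 0.238, 0.09 ]))]
top 7271 [0.47968917 0.20784599 0.04661097] ((0.47876015305519104, 0.19229111075401306), (0.14965863525867462, 0.06174882501363754), 79.71622467041016) 289 376 15 180
bar 614 [0.47194582 0.14898171 0.08039283] ((0.4721473157405853, 0.1969963163137436), (0.12963593006134033, 0.035148508846759796), 88.90640258789062) 303 348 10 171
xbar 739 [0.48661713 0.23541089 0.09326272] ((0.4868714511394501, 0.23610976338386536), (0.04879138991236687, 0.009018262848258018), 79.53511047363281) 332 353 11 77
318 155
```

View pics/w3c.png

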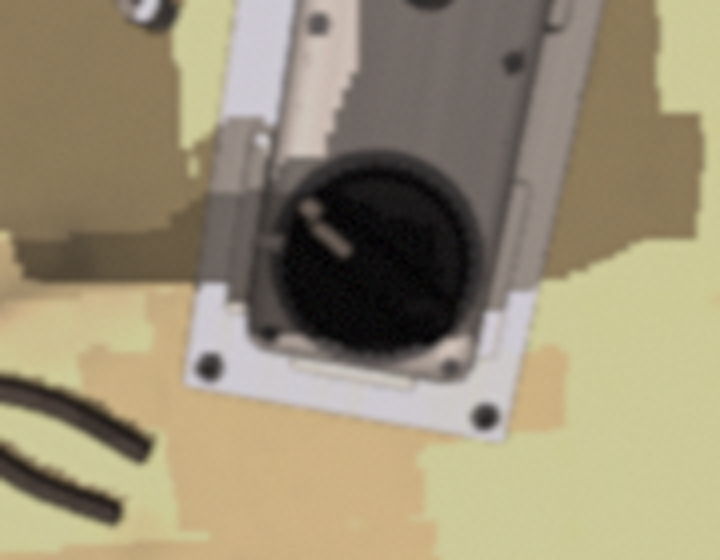

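The crop shows the rib at about (270,240) and the white pointer line from (348,250) to (310,208), clockwise of the rib. I'll measure the bar's direction from the cloud.

Run:
```python
from h import *
w=np.load('cl.npy');i=cv2.imread('pics/w3.png')
d=np.hypot(w[...,0]-.4708,w[...,1]-.148)
m=(d<.03)&(w[...,2]>.074)&(w[...,2]<.09)
p=w[m];r=cv2.minAreaRect(p[:,:2].astype(np.float32));print(len(p),p.mean(0),p[:,2].max(),r)
q=p[:,:2]-p[:,:2].mean(0);e,V=np.linalg.eigh(q.T@q);print(np.degrees(np.arctan2(V[1,1],V[0,1])))
m2=(d<.035)&(i.min(-1)>95)&(w[...,2]>.06)
for x in w[m2]: print(np.round(x,4),round(np.degrees(np.arctan2(x[1]-.148,x[0]-.4708)),0))
```

```text
577 [0.47125446 0.14814286 0.08016234] 0.0827071834888441 ((0.4712866544723511, 0.14760515093803406), (0.012115168385207653, 0.040302179753780365), 49.6478385925293)
139.66615012272345
[0.4971 0.1279 0.2686] -37.0
[0.496  0.1282 0.2702] -38.0
[0.4954 0.1285 0.271 ] -38.0
[0.4943 0.1289 0.2726] -39.0
[0.4942 0.1282 0.2722] -40.0
[0.4937 0.1286 0.273 ] -40.0
[0.4925 0.1284 0.2743] -42.0
[0.456  0.122  0.2674] -120.0
[0.4562 0.1214 0.2668] -119.0
[0.4565 0.1214 0.2668] -118.0
[0.4568 0.1214 0.2667] -118.0
[0.4569 0.1207 0.266 ] -117.0
[0.4574 0.1218 0.2673] -117.0
[0.4576 0.1212 0.2666] -116.0
[0.458  0.1217 0.2671] -116.0
[0.4583 0.1216 0.267 ] -115.0
[0.4585 0.1213 0.2666] -115.0
[0.4589 0.1217 0.2671] -114.0
[0.4591 0.1213 0.2667] -114.0
[0.4594 0.1213 0.2667] -113.0
[0.4598 0.1216 0.267 ] -113.0
[0.4601 0.1216 0.267 ] -112.0
[0.4604 0.1214 0.2668] -111.0
[0.4607 0.122  0.2674] -111.0
[0.4609 0.1207 0.266 ] -110.0
[0.4768 0.1217 0.2671] -77.0
[0.4771 0.1215 0.2669] -77.0
[0.4772 0.1228 0.2684] -76.0
[0.4777 0.1213 0.2666] -75.0
[0.478  0.1215 0.2669] -75.0
[0.4784 0.1209 0.2662] -74.0
[0.4786 0.1213 0.2667] -74.0
[0.4828 0.1214 0.2667] -66.0
[0.4832 0.1212 0.2665] -65.0
[0.4834 0.1213 0.2666] -65.0
[0.4837 0.1214 0.2667] -64.0
[0.4841 0.1212 0.2665] -64.0
[0.4844 0.1212 0.2665] -63.0
[0.4625 0.1218 0.2676] -108.0
[0.4753 0.1213 0.267 ] -80.0
[0.4755 0.1219 0.2677] -80.0
[0.464  0.1212 0.2673] -104.0
[0.4739 0.1203 0.2664] -84.0
[0.4741 0.1206 0.2666] -83.0
[0.4916 0.1285 0.2755] -43.0
[0.4655 0.121  0.2675] -101.0
[0.4722 0.1222 0.2688] -87.0
[0.4726 0.1209 0.2674] -86.0
[0.4916 0.1277 0.2749] -44.0
[0.467  0.1219 0.269 ] -98.0
[0.4708 0.1212 0.2681] -90.0
[0.4711 0.1213 0.2682] -89.0
[0.4904 0.1276 0.2763] -46.0
[0.4889 0.1284 0.2785] -47.0
[0.4876 0.1291 0.2805] -48.0
```

The bar lies at 139.7° and the index at 169.7°, so the dial is one notch short, at -0.52. I'll line up over the dial.

jog_arm:
  motion: "50 0.02 0.005 0.04 0 0 -0.12;50 0.072 0.005 0.08 0 0 -0.24;50 0.072 0.005 0.12 0 0 -0.36;50 0.072 0.005 0.16 0 0 -0.48;50 0.072 0.005 0.16 0 0 -0.578"

```text
time: 7.2
tool_pos: [0.4695, 0.147, 0.1106]
tool_rot: [-0.002, 0.342, 0.94, -0.001]
contact_force: [1.0, -0.0, -0.1]
gripper_width: 0.5
grasp_force: 0.0
```

jog_arm:
  motion: "50 0 0 0 0 0 0;50 0 0 0 0 0 0;50 0 0 0 0 0 0;50 0 0 0 0 0 0;50 0 0 0 0 0 0"

```text
time: 7.82
tool_pos: [0.4711, 0.147, 0.113]
tool_rot: [0.0, 0.345, 0.939, 0.0]
contact_force: [0.2, -0.2, 0.4]
gripper_width: 0.502
grasp_force: 0.0
```

```bash
cat > rel.py <<'E'
from h import *
import sys
from scipy.spatial.transform import Rotation as R
s=state();st()
r=R.from_quat(np.array(s['tool_rot'])[[1,2,3,0]]);M=r.as_matrix()
print('x dir',np.degrees(np.arctan2(M[1,0],M[0,0])),'y dir',np.degrees(np.arctan2(M[1,1],M[0,1])),M[:,2])
t=np.array(list(map(float,sys.argv[1:4])))
print('shift',np.round(M.T@(t-s['tool_pos'])/.5,4))
E
python3 rel.py .4713 .148 .061
```

```text
7.825 [0.4711 0.147  0.113 ] [1.000e-04 3.448e-01 9.387e-01 1.000e-04] [ 0.22 -0.17  0.44] 0.502 0.0 [ 0.152 -0.163  2.024 -0.     1.28  -0.715]
x dir 139.6576196908849 y dir 49.65762190548505 [ 2.77160621e-04  2.20602096e-05 -9.99999961e-01]
shift [0.001  0.0018 0.1039]
```

jog_arm:
  motion: "50 0.001 0.002 0.06 0 0 0;50 0.001 0.002 0.104 0 0 0;50 0.001 0.002 0.104 0 0 0;50 0.001 0.002 0.104 0 0 0;50 0.001 0.002 0.104 0 0 0"

```text
time: 8.45
tool_pos: [0.4723, 0.1483, 0.0622]
tool_rot: [0.001, 0.345, 0.939, 0.001]
contact_force: [-0.2, -0.2, -0.3]
gripper_width: 0.503
grasp_force: 0.0
```

jog_arm:
  motion: "0 0 0 0 0 0 0;0 0 0 0 0 0 0;0 0 0 0 0 0 0;0 0 0 0 0 0 0;0 0 0 0 0 0 0"

```text
time: 9.07
tool_pos: [0.4717, 0.148, 0.0616]
tool_rot: [0.0, 0.345, 0.939, 0.0]
contact_force: [-2.1, -1.5, 5.7]
gripper_width: 0.118
grasp_force: 60.0
```

Gripped. Now I'll turn the dial one notch counter-clockwise.

jog_arm:
  motion: "0 0 0 0 0 0 -0.09;0 0 0 0 0 0 -0.18;0 0 0 0 0 0 -0.27;0 0 0 0 0 0 -0.36;0 0 0 0 0 0 -0.37"

```text
time: 9.7
tool_pos: [0.4724, 0.1486, 0.0616]
tool_rot: [0.001, 0.075, 0.997, 0.001]
contact_force: [2.3, 1.1, 3.2]
gripper_width: 0.124
grasp_force: 59.7
```

jog_arm:
  motion: "0 0 0 0 0 0 0;50 0 0 0 0 0 0;50 0 0 0 0 0 0;50 0 0 0 0 0 0;50 0 0 0 0 0 0"

```text
time: 10.32
tool_pos: [0.4709, 0.148, 0.0605]
tool_rot: [-0.0, 0.074, 0.997, -0.0]
contact_force: [1.1, 0.2, -0.4]
gripper_width: 0.499
grasp_force: 0.0
```

jog_arm:
  motion: "50 0 0 -0.1 0 0 0;50 0 0 -0.2 0 0 0;50 -0.06 0.04 -0.25 0 0 0;50 -0.06 0.08 -0.25 0 0 0;50 -0.06 0.08 -0.25 0 0 0"

```text
time: 10.95
tool_pos: [0.5057, 0.1841, 0.1843]
tool_rot: [-0.001, 0.073, 0.997, -0.0]
contact_force: [-0.3, -1.1, 0.5]
gripper_width: 0.493
grasp_force: 0.0
```

```bash
python3 look.py w4.png lock dial_grip shackle_grip
cat > m.py <<'E'
from h import *
w=np.load('cl.npy')
def rect(n,c,rad,a,b):
    m=(np.hypot(w[...,0]-c[0],w[...,1]-c[1])<rad)&(w[...,2]>a)&(w[...,2]<b);p=w[m]
    if len(p)<20: print(n,len(p));return
    q=p[:,:2]-p[:,:2].mean(0);e,V=np.linalg.eigh(q.T@q)
    print(n,len(p),np.round(np.median(p,0),4),cv2.minAreaRect(p[:,:2].astype(np.float32)),'axis',np.degrees(np.arctan2(V[1,1],V[0,1]))%180)
rect('bar',(.471,.148),.03,.074,.09)
rect('top',(.479,.192),.09,.042,.05)
rect('xbar',(.487,.236),.04,.085,.1)
E
python3 m.py
python3 rel.py .4868 .2366 .20
```

```text
10.95 [0.5057 0.1841 0.1843] [-1.500e-03  7.340e-02  9.973e-01 -4.000e-04] [-0.26 -1.1   0.55] 0.493 0.0 [ 0.211 -0.12   1.861  0.     1.404 -1.213]
lock [(0.91, array([0.477, 0.191, 0.005]))]
dial_grip [(0.73, array([0.468, 0.148, 0.068]))]
shackle_grip []
bar 609 [0.4714 0.1485 0.0803] ((0.47180160880088806, 0.14780744910240173), (0.01207390334457159, 0.039438966661691666), 81.30792236328125) axis 171.19835432907686
top 6131 [0.4757 0.203  0.0466] ((0.4783294200897217, 0.19209158420562744), (0.148799866437912, 0.06152960658073425), 80.87638092041016) axis 80.52214783579504
xbar 557 [0.4848 0.2351 0.0933] ((0.48549339175224304, 0.2359156310558319), (0.04715840145945549, 0.008979955688118935), 80.79470825195312) axis 81.09845012721283
11.15 [0.5054 0.1828 0.1839] [-1.600e-03  7.430e-02  9.972e-01 -6.000e-04] [ 0.23 -0.16 -0.7 ] 0.499 0.0 [ 0.209 -0.121  1.863 -0.     1.404 -1.213]
x dir 171.48064271981713 y dir 81.48088692842079 [-3.23454919e-03 -9.22923099e-04 -9.99994343e-01]
shift [ 0.0529  0.1009 -0.0321]
```

The bar is square to the lock (171.2° against 80.8°), so the dial is at the index. Next is the shackle bar at (0.486, 0.236), with its axis at 80.9°.

jog_arm:
  motion: "50 0.05 0.1 -0.03 0 0 0.12;50 0.05 0.1 -0.03 0 0 0.24;50 0.05 0.1 -0.03 0 0 0.36;50 0.05 0.1 -0.03 0 0 0.48;50 0.05 0.1 -0.03 0 0 0.58"

```text
time: 11.78
tool_pos: [0.4888, 0.2358, 0.1998]
tool_rot: [-0.001, 0.49, 0.872, -0.001]
contact_force: [-1.1, -0.7, -0.1]
gripper_width: 0.497
grasp_force: 0.0
```

jog_arm:
  motion: "50 0 0 0 0 0 0.12;50 0 0 0 0 0 0.24;50 0 0 0 0 0 0.36;50 0 0 0 0 0 0.474;50 0 0 0 0 0 0.474"

```text
time: 12.4
tool_pos: [0.4889, 0.2358, 0.2]
tool_rot: [-0.0, 0.761, 0.649, -0.001]
contact_force: [0.6, -0.5, 0.3]
gripper_width: 0.501
grasp_force: 0.0
```

```bash
python3 rel.py .486 .236 .0705
```

```text
12.4 [0.4889 0.2358 0.2   ] [-2.000e-04  7.605e-01  6.493e-01 -7.000e-04] [ 0.56 -0.52  0.29] 0.501 0.0 [ 0.312 -0.122  1.836 -0.     1.429  0.47 ]
x dir 80.97899592426083 y dir -9.021053824212263 [-1.30532210e-03 -5.20832195e-04 -9.99999012e-01]
shift [-0.0004 -0.0056  0.259 ]
```

jog_arm:
  motion: "50 0 -0.006 0.1 0 0 0;50 0 -0.006 0.2 0 0 0;50 0 -0.006 0.259 0 0 0;50 0 -0.006 0.259 0 0 0;50 0 -0.006 0.259 0 0 0"

```text
time: 13.02
tool_pos: [0.4875, 0.237, 0.0727]
tool_rot: [0.0, 0.761, 0.649, 0.001]
contact_force: [0.3, -0.8, 0.1]
gripper_width: 0.499
grasp_force: 0.0
```

jog_arm:
  motion: "0 0 0 0 0 0 0;0 0 0 0 0 0 0;0 0 0 0 0 0 0;0 0 0 0 0 0 0;0 0 0 0 0 0 0"

```text
time: 13.65
tool_pos: [0.4871, 0.2373, 0.0729]
tool_rot: [0.0, 0.761, 0.649, 0.001]
contact_force: [-2.9, 0.2, 6.2]
gripper_width: 0.076
grasp_force: 58.6
```

jog_arm:
  motion: "0 0 0 -0.01 0 0 0;0 0 0 -0.02 0 0 0;0 0 0 -0.03 0 0 0;0 0 0 -0.037 0 0 0;0 0 0 -0.037 0 0 0"

```text
time: 14.28
tool_pos: [0.4867, 0.2369, 0.0903]
tool_rot: [0.0, 0.761, 0.649, 0.0]
contact_force: [-0.1, 1.0, -0.5]
gripper_width: 0.08
grasp_force: 58.7
```

jog_arm:
  motion: "0 0 0 -0.008 0 0 0;0 0 0 -0.016 0 0 0;0 0 0 -0.025 0 0 0;0 0 0 -0.035 0 0 0;0 0 0 -0.045 0 0 0"

```text
time: 14.9
tool_pos: [0.4863, 0.2367, 0.1124]
tool_rot: [-0.0, 0.761, 0.649, -0.0]
contact_force: [0.4, 0.4, -3.7]
gripper_width: 0.077
grasp_force: 58.6
```

```bash
python3 look.py w5.png lock dial_grip shackle_grip
python3 - <<'E'
from h import *
f=grab_frame('scene');save(f,'s5.png')
for t in ['lock','dial_grip','shackle_grip','cradle']: print(t,[(round(d['p'],2),np.round(d['at'],3)) for d in place_of('scene',t)[:2]])
f=grab_frame('side');save(f,'s6.png')
for t in ['lock','dial_grip','shackle_grip']: print(t,[(round(d['p'],2),np.round(d['at'],3)) for d in place_of('side',t)[:2]])
a=[cv2.imread('pics/s5.png')[150:330,200:400],cv2.imread('pics/s6.png')[110:290,210:410]]
cv2.imwrite('pics/s7.png',cv2.resize(np.hstack(a),(800,360)))
E
```

```text
14.9 [0.4863 0.2367 0.1124] [-2.000e-04  7.611e-01  6.487e-01 -3.000e-04] [ 0.37  0.36 -3.74] 0.077 58.55440185056068 [ 0.315 -0.043  1.914  0.     1.271  0.474]
lock [(0.75, array([0.478, 0.194, 0.027]))]
dial_grip [(0.71, array([0.469, 0.149, 0.082])), (0.33, array([0.486, 0.238, 0.131]))]
shackle_grip [(0.76, array([0.483, 0.238, 0.13 ]))]
lock [(0.66, array([0.473, 0.198, 0.021])), (0.51, array([ 0.477,  0.195, -0.001]))]
dial_grip [(0.8, array([0.47 , 0.148, 0.089]))]
shackle_grip [(0.83, array([0.494, 0.236, 0.131]))]
cradle []
lock [(0.66, array([0.475, 0.194, 0.024]))]
dial_grip [(0.83, array([0.474, 0.147, 0.088]))]
shackle_grip [(0.62, array([0.486, 0.241, 0.126]))]
```

View pics/s7.png

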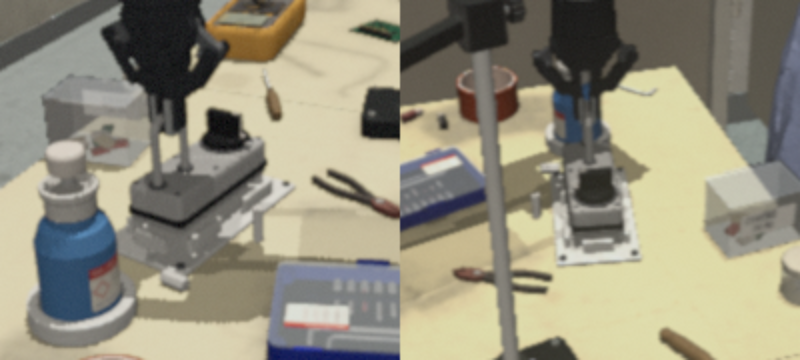

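The crops show the shackle drawn out at (165,140), the lock rising level from the cradle, and the nut and stand-off untouched. I'll lift on smoothly.

jog_arm:
  motion: "0 0 0 -0.03 0 0 0;0 0 0 -0.07 0 0 0;0 0 0 -0.11 0 0 0;0 0 0 -0.15 0 0 0;0 0 0 -0.18 0 0 0"

```text
time: 16.18
tool_pos: [0.4871, 0.237, 0.2046]
tool_rot: [0.0, 0.761, 0.649, 0.001]
contact_force: [0.5, 0.4, -5.4]
gripper_width: 0.078
grasp_force: 58.7
```

jog_arm:
  motion: "0 0 0 -0.02 0 0 0;0 0 0 -0.04 0 0 0;0 0 0 -0.05 0 0 0;0 0 0 -0.05 0 0 0;0 0 0 -0.05 0 0 0"

```text
time: 16.8
tool_pos: [0.4862, 0.2367, 0.2266]
tool_rot: [-0.0, 0.761, 0.649, -0.001]
contact_force: [0.1, -0.4, -4.9]
gripper_width: 0.076
grasp_force: 58.7
```

jog_arm:
  motion: "0 0 0 0 0 0 0;0 0 0 0 0 0 0;0 0 0 0 0 0 0;0 0 0 0 0 0 0;0 0 0 0 0 0 0"

```text
time: 17.42
tool_pos: [0.4866, 0.2368, 0.2273]
tool_rot: [0.0, 0.761, 0.649, 0.0]
contact_force: [-0.2, 0.1, -4.0]
gripper_width: 0.077
grasp_force: 58.7
```

```bash
python3 look.py w6.png lock dial_grip shackle_grip
python3 - <<'E'
from h import *
w=np.load('cl.npy')
d=np.hypot(w[...,0]-.4715,w[...,1]-.148)
for n,a,b,r in [('bar',.17,.25,.02),('all',.10,.25,.07)]:
    m=(d<r)&(w[...,2]>a)&(w[...,2]<b);print(n,m.sum(),np.median(w[m],0))
p=w[(d<.02)&(w[...,2]>.1)&(w[...,2]<.26)];z=p[:,2].max();t=p[p[:,2]>np.median(p[:,2])]
print(z,cv2.minAreaRect(t[:,:2].astype(np.float32)))
# plane of lock top
h,e=np.histogram(w[(np.hypot(w[...,0]-.478,w[...,1]-.19)<.08)][:,2],bins=np.arange(.1,.26,.005));print(dict(zip(np.round(e,3),h)))
for c in ['scene','side']:
    f=grab_frame(c);save(f,c+'9.png')
    for t in ['lock','dial_grip','shackle_grip','cap_top']: print(c,t,[(round(d['p'],2),np.round(d['at'],3)) for d in place_of(c,t)[:1]])
a=[cv2.imread('pics/scene9.png')[120:320,200:400],cv2.imread('pics/w6.png')[0:300,170:470]]
cv2.imwrite('pics/f.png',np.hstack([cv2.resize(x,(400,400)) for x in a]))
E
```

```text
17.425 [0.4866 0.2368 0.2273] [0.     0.761  0.6487 0.    ] [-0.23  0.09 -3.99] 0.077 58.68642547633499 [ 0.315 -0.146  1.812 -0.     1.476  0.474]
lock [(0.73, array([0.502, 0.373, 0.157])), (0.68, array([0.474, 0.196, 0.14 ]))]
dial_grip [(0.86, array([0.469, 0.147, 0.199]))]
shackle_grip [(0.89, array([0.486, 0.236, 0.242]))]
bar 569 [0.47390126 0.15676226 0.19046746]
all 884 [0.47397901 0.16215504 0.19011134]
0.19994728764909878 ((0.47428447008132935, 0.1601579785346985), (0.014501540921628475, 0.020119886845350266), 81.78118896484375)
{np.float64(0.1): np.int64(0), np.float64(0.105): np.int64(0), np.float64(0.11): np.int64(0), np.float64(0.115): np.int64(0), np.float64(0.12): np.int64(0), np.float64(0.125): np.int64(0), np.float64(0.13): np.int64(0), np.float64(0.135): np.int64(0), np.float64(0.14): np.int64(0), np.float64(0.145): np.int64(0), np.float64(0.15): np.int64(14), np.float64(0.155): np.int64(88), np.float64(0.16): np.int64(46), np.float64(0.165): np.int64(77), np.float64(0.17): np.int64(72), np.float64(0.175): np.int64(823), np.float64(0.18): np.int64(3874), np.float64(0.185): np.int64(347), np.float64(0.19): np.int64(382), np.float64(0.195): np.int64(126), np.float64(0.2): np.int64(31), np.float64(0.205): np.int64(36), np.float64(0.21): np.int64(36), np.float64(0.215): np.int64(41), np.float64(0.22): np.int64(44), np.float64(0.225): np.int64(48), np.float64(0.23): np.int64(99), np.float64(0.235): np.int64(270), np.float64(0.24): np.int64(405), np.float64(0.245): np.int64(1293), np.float64(0.25): np.int64(331)}
scene lock [(0.77, array([0.475, 0.199, 0.136]))]
scene dial_grip [(0.95, array([0.472, 0.15 , 0.199]))]
scene shackle_grip [(0.78, array([0.494, 0.236, 0.244]))]
scene cap_top [(0.92, array([0.504, 0.371, 0.154]))]
side lock []
side dial_grip [(0.76, array([0.47 , 0.147, 0.202]))]
side shackle_grip [(0.52, array([0.487, 0.242, 0.243]))]
side cap_top [(0.53, array([0.499, 0.373, 0.153]))]
```

View pics/f.png

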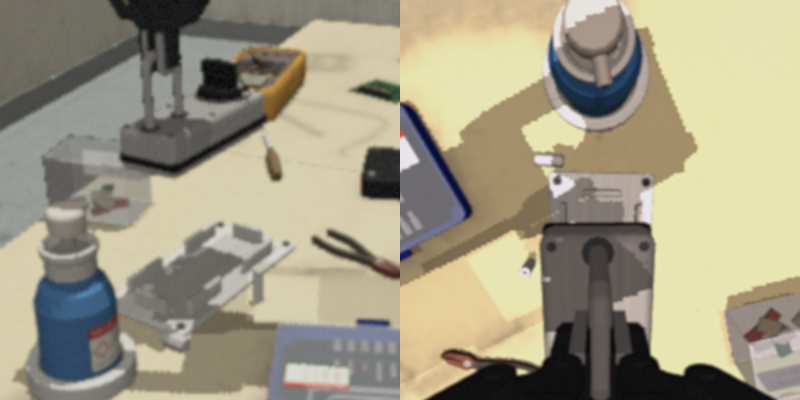

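The lock hangs level and clear of the cradle at (190,130). Its top is at 0.18, so the underside is at about 0.14. The cross-bar is about 64 mm above the top, so the shackle is fully open, and the cap is up. I'll hand it in.

```bash
python3 -c "
from plant import *
print(job_done())"
```

```text
the job is handed in; nothing more can be done
None
```

I handed the job in with every step done, at about 17 s of the 67 s allowed: cap pressed and released, dial turned one notch to the index, shackle open, lock held level by its cross-bar about 14 cm above the bench; no verdict was returned.

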